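Unload the bent drying bar onto a loading tray

ROBOT

A 6-joint arm with a two-finger parallel gripper is mounted at the origin on the work surface. World frame = base frame: x ahead of the robot, y to its left, z up, the work surface at z = 0. Lengths are in m, angles in rad, forces in N, time in s.
With the tool pointing down it reaches from about 0.375 to 0.9 m from the base axis. Payload 3.1 kg.
Tool frame: the origin (TCP) lies where the fingers leave the gripper's body, on its centre line; the fingertips stand 73 mm ahead of it and the grasp point (between the pads) lies 54 mm ahead of it; z points along the fingers, y is the line along which they close (so a half turn about z gives the same grasp; the last joint's range is limited). The gripper opens to 85 mm and grips with 20 to 120 N. Pads are 22 mm wide; open, the fingers measure 114 mm over their backs; the gripper's body (76 mm by 85 mm) begins 54 mm behind the grasp point. The pads swing forward as they close: fully open they stand 13 mm farther back than shut.
Start: joints at [1.137, 0.527, 1.433, -0, 1.181, -0.178], TCP at [0.157, 0.605, 0.304] pointing down, gripper open.
Joint ranges: [-3.08, 3.08], [-0.75, 2.2], [0.22, 2.44], [-1.43, 4.57], [0, 2.65], [-2.85, 2.85]. Speed limits (rad/s): [2.79, 2.79, 3.14, 3.14, 3.14, 3.14].

INTERFACE

Orientations are given as a unit quaternion [x, y, z, w].
In Python, from station import * gives the robot as it stands.
- The arm moves only by the tool play_rows, never from a script. Its argument "moves" is a list that holds one entry, the list of rows, each a list of 5 numbers: the opening, from -1 (shut) to 1 (fully open), then the shift along the tool's x, y, z in mm, then the turn about the tool's z in degrees. A call has 1 to 20 rows; each row shifts and turns the commanded pose from where the row before left it, along the tool's axes as they then stand; what a row does not reach is not made up. A row lasts 1/8 s, in which the tool goes at most 62.5 mm and 10.7 degrees, less where a joint would pass 70% of its speed; a pose out of reach is approached as far as the arm can. A call with a gripper value outside its range is refused whole. The fingers move at their own pace and stop on an object; the grip force is fixed at half the most. Time passes only in rows, so rows that do not move let the fingers close. It gives the time, the measured TCP pose, the force, the opening and the grip force at its end, in the units of the state.
- get_state(): the state, without advancing time (a new reading comes with each control period).
- camera(name): name is "side" or "top"; returns a dict with "img" (420x560x3 uint8, blue, green, red), "fx", "fy", "cx", "cy" (pixels), "rvec" (rotation vector, rad) and "tvec" (3), from world to camera coordinates, as OpenCV has them. Camera axes: x right, y down, z forward; pixel columns grow to the right and rows downward; lengths in m; the calibration is good to about 2 mm. A picture is of the moment at which its call begins. There is no depth.
- close_job(): hands the job in; it is judged then, once.
Trained networks look in the newest picture that a camera, given by its name, has taken for a name from the list of things; names that differ only in an ending like _2 or _b are one class to them, and where a whole thing is asked for, a point or a joint stands for the part that bears it (a point fixed in the world has none). Each returns a list of dicts, best first, with "p" (0 to 1); they miss things now and then, are a little off and sometimes report something else, mostly with a low value. They report only what shows in the picture. A call takes as long as a camera call. They do not tell look-alikes from the thing itself.
- cut_out(camera, name): "mask" (420x560 bool, what is visible of it) and "xy" ([column, row] in pixels, amid what is visible of it).
The state is a dict: "time": time; "joint_positions": joint angles; "dq": joint speeds; "joint_torque": joint torques, N m; "position": TCP position; "eef_rot": TCP orientation; "contact_force": force on the tool from outside, world axes, zero at the start; "ft_torque": the same for the moment, N m; "gripper_width": finger opening in m; "gripper_force": force on a finger pad.
Only numpy, scipy, OpenCV 4.12 (cv2) and the standard library are available. Lean on these libraries where they do the work, as an engineer would, in place of code of your own. Each camera call takes 0.05 s, during which the arm holds its last target. There are 200 camera calls.

TASK

Lift the fin end of the metal tray out of the deep bin first, draw the tray out from under the cover strip and lay it flat, centred and square, on the black rubber pad. Then slide every glazed ceramic block off the bent drying bar, around the bend and over its free tip, and stand each one upright on the tray on its white foot. Leave the jar, bowl and brush where they are.

Things in the scene. Friction and masses are not known exactly. Their poses are not given: they have to be found in the camera images.
- tray: flat aluminium loading tray, 240 mm (x) by 130 mm (y), 6 mm thick, 0.4 kg, with a blue upright grip fin 8 mm thick (x), 50 mm long (y), rising 36 mm above the plate, centred at x = +88 mm, y = 0. Origin: centre of the underside; z up. It starts lying flat in the bin, fin at the bin's uncovered (+x) end, which is the end nearer the robot
- bin: fixed open wooden bin, inside 254 mm (x) by 142 mm (y), walls 6 mm thick, 70 mm high, floor 4 mm thick; origin under its centre on the table. A fixed 6 mm thick cover strip on the rim at its -x end reaches 20 mm in from that wall's inner face, over the tray: the tray cannot rise level, its +x (fin) edge must be lifted first, then the tray drawn out towards +x
- pad: fixed black rubber pad, 280 mm (x) by 170 mm (y), 12 mm thick, on the table; origin under its centre, its top 12 mm above the origin
- bar: fixed level bent steel rod, 14 mm in diameter, centreline 140 mm above the table. Origin: on the table under its post (18 mm in diameter, foot 80 mm). In this frame (mm) the centreline runs from the post (0, 0) along -x to (-165, 0), turns in a quarter circle of 55 radius, centre (-165, 55), to (-220, 55), then along +y to the free tip (-220, 110). Parts come off only over the tip
- bar_tip (a point): free end of the bar, on its centreline
- ware_a: ceramic block, pink glaze on a white foot: 36 mm long (x), 56 wide (y), 66 tall (z), 280 g; a 26 mm hole runs through along x, centre 40 mm above the underside. Origin: centre of the underside. It starts hanging on the bar's straight leg by the top of its hole (hole centre 6 mm below the bar's), x along the leg. May be absent
- ware_d: ceramic block, peach glaze on a white foot: 36 mm long (x), 56 wide (y), 66 tall (z), 280 g; a 26 mm hole runs through along x, centre 40 mm above the underside. Origin: centre of the underside. It starts hanging on the bar's straight leg by the top of its hole (hole centre 6 mm below the bar's), x along the leg. May be absent
- ware_b: ceramic block, pale pink glaze on a white foot: 36 mm long (x), 56 wide (y), 66 tall (z), 280 g; a 26 mm hole runs through along x, centre 40 mm above the underside. Origin: centre of the underside. It starts hanging on the bar's straight leg by the top of its hole (hole centre 6 mm below the bar's), x along the leg. May be absent
- ware_c: ceramic block, dark pink glaze on a white foot: 36 mm long (x), 56 wide (y), 66 tall (z), 280 g; a 26 mm hole runs through along x, centre 40 mm above the underside. Origin: centre of the underside. It starts hanging on the bar's straight leg by the top of its hole (hole centre 6 mm below the bar's), x along the leg. May be absent
- jar: bystander: closed amber jar, 64 mm in diameter, 90 mm tall; origin under its centre
- bowl: bystander: white bowl, 110 mm in diameter, 50 mm tall; origin under its centre
- brush: bystander: glaze brush lying on the table; origin at its underside
Not all that is in view belongs to the job. Leave any blue or green look-alike of the ware_a alone.

How it is judged:
By the outcome, as a careful person would: the job done as asked, in the order asked, and still so for the second after the job is handed in, with the robot touching nothing.
Of ware_a, ware_b, ware_c, ware_d only 3 to 4 are there at a start; the rules pass over those that are not, and their reading is None.
At some moment in a run one of ware_a, ware_b, ware_c, ware_d may be knocked a few centimetres aside while the robot is not near it.
It also fails if it takes over 210 s, if anything falls off the work surface, if the arm or the gripper's body presses on something with over 40 N, if the wrist force passes 120 N, or if a joint passes its speed limit or range.

## Working session

There is one attempt and no reset: what is moved stays moved. The work goes in short steps, Python scripts to look and compute and a tool call to move; the robot and the scene stay as the last step left them, time stands still between calls to the robot, and variables do not carry over. Pictures are saved under pics/ and viewed, at most 14 in all, crops included, and the job is handed in when it is done.

Besides the shell and the picture viewer there is one more tool, called after "Request:" in YAML: its name, and indented under it one key for each argument. play_rows: Moves the arm, as the interface text tells. Its arguments: {"type":"object","properties":{"moves":{"type":"array","items":{"type":"array","items":{"type":"array","items":{"type":"number"}}}}},"required":["moves"]}

```bash
ls; mkdir -p pics; python3 - <<'E'
from station import *
import cv2
s=get_state();print(s)
for n in("top","side"):
    c=camera(n);cv2.imwrite(f"pics/{n}0.png",c["img"]);print(n,c["fx"],c["fy"],c["cx"],c["cy"],c["rvec"],c["tvec"])
    for t in("tray","bin","pad","bar","ware_a","jar","bowl","brush"):
        print(t,[(round(d["p"],2),[round(float(v)) for v in d["xy"]]) for d in cut_out(n,t)])
E
```

```text
pics
{'time': 0.0, 'joint_positions': array([ 1.13746608e+00,  5.28477354e-01,  1.43391077e+00, -1.33822445e-05,
        1.18137442e+00, -1.78500057e-01]), 'dq': array([ 0.00180228, -0.00103314, -0.00080545, -0.00127226, -0.00115762,
        0.000492  ]), 'joint_torque': array([-7.67579222e-04, -4.42354381e+01, -1.78023434e+01, -3.81906411e-04,
        8.49553559e-03, -1.32274437e-05]), 'position': array([0.15728631, 0.60430728, 0.30292387]), 'eef_rot': array([ 1.27068015e-01,  9.91893413e-01, -1.03643560e-03, -3.20848156e-04]), 'contact_force': array([-0.18080387,  0.57927475,  0.19172762]), 'ft_torque': array([ 0.05458673, -0.00520366,  0.00891564]), 'gripper_force': 0.0, 'gripper_width': 0.08553139001255754}
top 401.3500390623575 401.3500390623575 282.94330253426233 206.73495526399483 [ 2.14671581 -2.19322304  0.13352364] [-0.06628012  0.62976873  1.03242659]
tray [(0.9, [148, 245])]
bin [(0.83, [129, 247])]
pad [(0.96, [247, 232])]
bar [(0.8, [354, 200])]
ware_a [(0.96, [367, 236]), (0.91, [417, 212]), (0.86, [398, 246]), (0.81, [395, 286]), (0.79, [365, 221]), (0.78, [324, 228]), (0.77, [365, 202]), (0.61, [370, 252])]
jar [(0.68, [182, 162])]
bowl [(0.61, [247, 146]), (0.44, [366, 218])]
brush [(0.64, [310, 164])]
side 490.3598247125657 490.3598247125657 288.9709465320141 204.17722231124344 [ 2.45328464 -0.36013737  0.1298919 ] [-0.58798439  0.13105724  1.30820296]
tray [(0.84, [236, 133])]
bin []
pad [(0.82, [266, 200])]
bar [(0.82, [333, 276])]
ware_a [(0.95, [326, 253]), (0.91, [255, 331]), (0.79, [340, 334]), (0.78, [295, 267]), (0.66, [277, 269]), (0.64, [297, 319]), (0.57, [307, 258]), (0.46, [286, 242])]
jar [(0.64, [313, 139])]
bowl [(0.95, [345, 178]), (0.49, [349, 232])]
brush [(0.61, [353, 233])]
```

```bash
python3 - <<'E'
import cv2
for n in("top","side"):
    i=cv2.imread(f"pics/{n}0.png"); cv2.imwrite(f"pics/{n}0b.png",cv2.resize(i,(800,600),interpolation=cv2.INTER_CUBIC))
E
```

```text
(no output)
```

View pics/top0b.png

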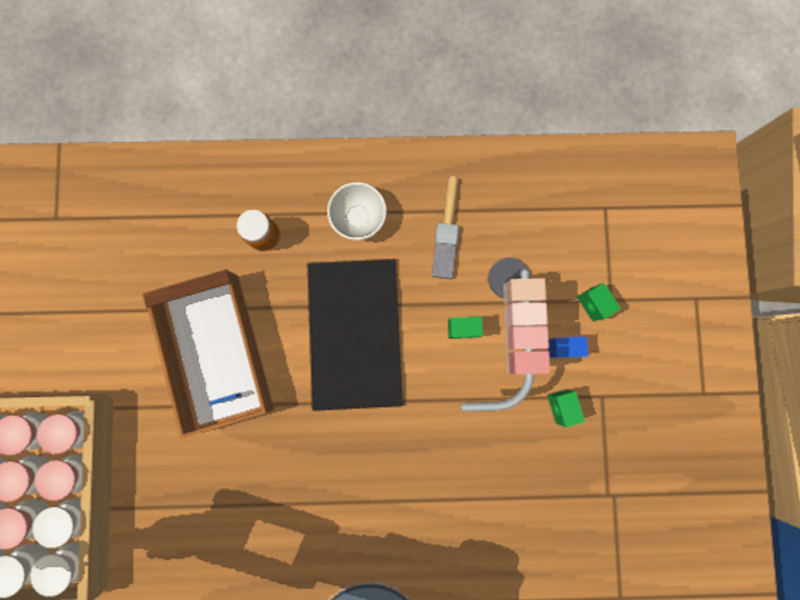

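View pics/side0b.png

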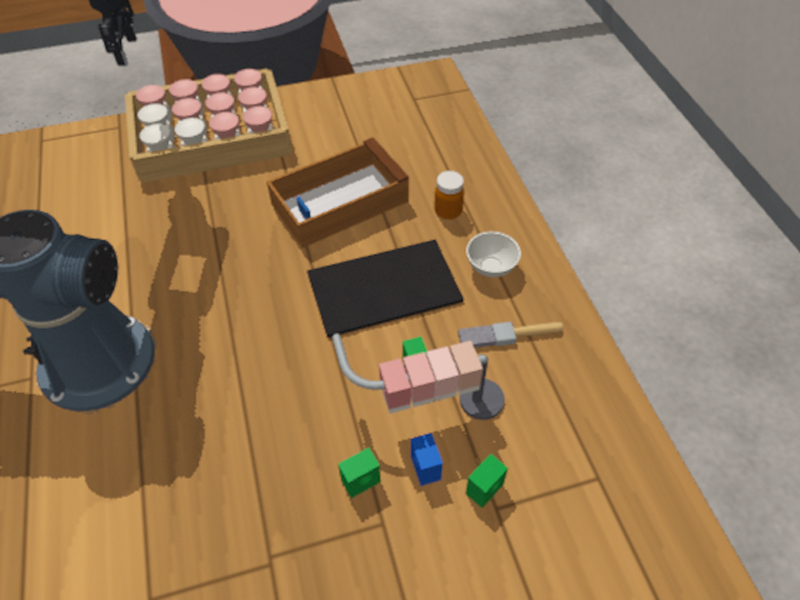

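The top view shows four pink or peach blocks on the bar around (528,290–365), with the tip at (462,408). The pad is around (355,335), the bin around (210,350), and the blue fin at (230,398). The green and blue look-alikes lie on the table around the bar. Next I'll fit poses by silhouette.

```bash
cat > h.py <<'E'
from station import *
import numpy as np, cv2
from scipy.optimize import minimize
from scipy.spatial.transform import Rotation as R
def box(cx,cy,z0,lx,ly,lz):
    return np.array([[cx+a*lx/2,cy+b*ly/2,z0+c*lz] for a in(-1,1) for b in(-1,1) for c in(0,1)])/1000
def rod(pts,r):
    out=[]
    for p,q in zip(pts[:-1],pts[1:]):
        out.append(np.vstack([np.array(s)+d for s in(p,q) for d in r*np.array([[np.cos(t)*u[0],np.cos(t)*u[1],np.sin(t)] for t in np.linspace(0,6.28,13) for u in [np.array([-(q[1]-p[1]),q[0]-p[0]])/np.hypot(q[0]-p[0],q[1]-p[1])]])])/1000)
    return out
arc=[(-165-55*np.sin(t),55-55*np.cos(t),140) for t in np.linspace(0,np.pi/2,9)]
M=dict(pad=[box(0,0,0,280,170,12)],bin=[box(0,0,0,266,154,70)],plate=[box(0,0,0,240,130,6)],
  fin=[box(88,0,6,8,50,36)],ware=[box(0,0,0,36,56,66)],
  bar=rod([(0,0,140)]+arc+[(-220,110,140)],7))
def proj(c,P):
    return cv2.projectPoints(np.asarray(P,float).reshape(-1,1,3),np.array(c["rvec"],float),np.array(c["tvec"],float),np.array([[c["fx"],0,c["cx"]],[0,c["fy"],c["cy"]],[0,0,1.]]),None)[0].reshape(-1,2)
def place(P,x,y,yaw,z=0): return P@R.from_euler('z',yaw).as_matrix().T+[x,y,z]
def render(c,pieces):
    m=np.zeros((840,1120),np.uint8)
    for P in pieces:
        h=cv2.convexHull(proj(c,P).astype(np.float32)).reshape(-1,2)
        cv2.fillConvexPoly(m,np.round((h*2+.5)*16).astype(np.int32),1,shift=4)
    return m>0
def fit(model,views,p0,z=0,ign=None,step=(.01,.01,.08)):
    """views: list of (cam,mask,ignoremask or None)"""
    V=[(c,cv2.resize(m.astype(np.uint8),(1120,840),interpolation=cv2.INTER_NEAREST)>0,
        None if g is None else cv2.resize(g.astype(np.uint8),(1120,840),interpolation=cv2.INTER_NEAREST)>0) for c,m,g in views]
    def cost(p):
        s=0
        for c,m,g in V:
            r=render(c,[place(P,p[0],p[1],p[2],z) for P in M[model]])
            if g is not None: r=r&~g; m=m&~g
            s+=1-(r&m).sum()/max(1,(r|m).sum())
        return s/len(V)
    sim=np.array([p0]+[np.add(p0,np.eye(3)[i]*step[i]) for i in range(3)])
    o=minimize(cost,p0,method="Nelder-Mead",options=dict(initial_simplex=sim,xatol=2e-4,fatol=1e-4,maxiter=150))
    return o.x,o.fun
def back(c,px,z):
    Rm=cv2.Rodrigues(np.array(c["rvec"],float))[0];t=np.array(c["tvec"],float)
    o=-Rm.T@t; d=Rm.T@np.array([(px[0]-c["cx"])/c["fx"],(px[1]-c["cy"])/c["fy"],1]); return o+d*(z-o[2])/d[2]
def best(n,t):
    L=cut_out(n,t); return L[0]["mask"] if L else None
def blue(c):
    b,g,r=[c["img"][...,i].astype(int) for i in range(3)]; return (b>g+35)&(b>r+60)
E
cat > m1.py <<'E'
from h import *
C={n:camera(n) for n in("top","side")}
K={n:{t:best(n,t) for t in("pad","bin","tray","bar")} for n in C}
W={n:cut_out(n,"ware_a") for n in C}
pk={}
for n,c in C.items():
    i=c["img"].astype(int)
    print(n)
    u=np.zeros((420,560),bool)
    for d in W[n]:
        bgr=i[d["mask"]].mean(0); xy=d["xy"]
        print("  ",round(d["p"],2),np.round(xy),d["mask"].sum(),np.round(bgr), np.round(back(c,xy,.15),3))
        if bgr[2]>bgr[1]+15: u|=d["mask"]
    pk[n]=cv2.dilate(u.astype(np.uint8),np.ones((5,5)))>0
p0=back(C["top"],(247,232),.01)
print("pad",fit("pad",[(C[n],K[n]["pad"],None) for n in C],[p0[0],p0[1],3.14]))
for n in C: print("  ",n,fit("pad",[(C[n],K[n]["pad"],None)],[p0[0],p0[1],3.14])) 
p0=back(C["top"],(145,245),.06)
m=K["top"]["bin"]|K["top"]["tray"]; print("bin",fit("bin",[(C["top"],m,None)],[p0[0],p0[1],3.14-.3]))
tip=back(C["top"],(323,285),.14);print("tip~",tip)
p0=[tip[0]+.22,tip[1]-.11,0]
print("bar",fit("bar",[(C[n],K[n]["bar"],pk[n]) for n in C],p0))
for n in C: print("  ",n,fit("bar",[(C[n],K[n]["bar"],pk[n])],p0))
for n in C:
    l=cv2.connectedComponentsWithStats(blue(C[n]).astype(np.uint8)); print(n,"blue",[(a[4],np.round(b)) for a,b in zip(l[2][1:],l[3][1:]) if a[4]>15])
E
python3 m1.py
```

```text
top
   0.78 [394. 286.] 495 [ 68. 148.  52.] [ 0.425 -0.333  0.15 ]
   0.72 [367. 216.] 439 [185. 199. 229.] [ 0.589 -0.277  0.15 ]
   0.69 [397. 246.] 364 [163.  84.  44.] [ 0.518 -0.346  0.15 ]
   0.68 [367. 204.] 503 [152. 176. 213.] [ 0.619 -0.279  0.15 ]
   0.62 [418. 210.] 471 [ 64. 144.  42.] [ 0.6  -0.4   0.15]
   0.55 [368. 236.] 426 [157. 168. 225.] [ 0.541 -0.278  0.15 ]
side
   0.97 [308. 261.] 596 [151. 160. 191.] [ 0.57  -0.293  0.15 ]
   0.97 [297. 319.] 643 [140.  77.  37.] [ 0.504 -0.421  0.15 ]
   0.75 [288. 244.] 195 [ 81. 159.  68.] [ 0.541 -0.234  0.15 ]
   0.68 [326. 253.] 589 [132. 148. 179.] [ 0.618 -0.284  0.15 ]
   0.67 [293. 267.] 563 [134. 140. 185.] [ 0.534 -0.297  0.15 ]
   0.67 [276. 269.] 634 [119. 126. 177.] [ 0.494 -0.291  0.15 ]
   0.63 [341. 338.] 693 [ 56. 127.  36.] [ 0.578 -0.486  0.15 ]
   0.6 [255. 330.] 641 [ 62. 132.  38.] [ 0.413 -0.419  0.15 ]
pad (array([0.55949828, 0.01791249, 3.1722827 ]), np.float64(0.03456640404767308))
   top (array([0.56204088, 0.01766501, 3.1713106 ]), np.float64(0.02032673341865543))
   side (array([0.55687981, 0.01893384, 3.17537038]), np.float64(0.03263125129694955))
bin (array([0.53102395, 0.28017345, 3.40886433]), np.float64(0.03407155025553665))
tip~ [ 0.42963881 -0.16837961  0.14      ]
bar (array([ 0.64863903, -0.2765074 ,  0.02730939]), np.float64(0.8292682926829268))
   top (array([ 0.64963881, -0.27837961,  0.        ]), np.float64(1.0))
   side (array([ 0.64863903, -0.2765074 ,  0.02730939]), np.float64(0.6585365853658536))
top blue [(np.int32(336), array([398., 243.])), (np.int32(55), array([156., 279.])), (np.int32(625), array([553., 393.]))]
side blue [(np.int32(37), array([212., 143.])), (np.int32(562), array([298., 321.]))]
```

```bash
cat > m2.py <<'E'
from h import *
C={n:camera(n) for n in("top","side")}
V=[]
for n,x0,x1,y0,y1 in(("top",315,385,180,295),("side",225,345,225,300)):
    c=C[n]; print(n,[(round(d["p"],2),d["mask"].sum(),np.round(d["xy"])) for d in cut_out(n,"bar")])
    hsv=cv2.cvtColor(c["img"],cv2.COLOR_BGR2HSV); g=np.zeros((420,560),bool)
    g[y0:y1,x0:x1]=((hsv[...,1]<60)&(hsv[...,2]>90)&(hsv[...,0]>40))[y0:y1,x0:x1]
    L=cut_out(n,"bar"); 
    i=c["img"].astype(int); pk=np.zeros((420,560),bool)
    for d in cut_out(n,"ware_a"):
        b=i[d["mask"]].mean(0)
        if b[2]>b[1]+10: pk|=d["mask"]
    pk=cv2.dilate(pk.astype(np.uint8),np.ones((5,5)))>0
    V.append((c,g,pk)); o=c["img"].copy(); o[g]=(0,0,255); 
    if L:o[L[0]["mask"]]=(255,0,0)
    cv2.imwrite(f"pics/d_{n}.png",cv2.resize(o[y0:y1,x0:x1],None,fx=4,fy=4))
# fin, triangulated with side-only / both
f=[]
for n,xy in(("top",(156,279)),("side",(212,143))):
    l=cv2.connectedComponentsWithStats(blue(C[n]).astype(np.uint8)); k=l[1][xy[1]-8:xy[1]+8,xy[0]-8:xy[0]+8]; k=np.bincount(k[k>0]).argmax(); f.append((C[n],l[1]==k,None))
q=[.531,.28,3.409]
for s in (f,f[:1],f[1:]): print("tray by fin",fit("fin",s,q,z=.004))
for n in C:
    b=best(n,"tray")
    print(n,"fin base px",proj(C[n],place(M["fin"][0],*q,.004)).round(0).tolist())
E
python3 m2.py; python3 -c "
import cv2,numpy as np
a=cv2.imread('pics/d_top.png');b=cv2.imread('pics/d_side.png');h=max(a.shape[0],b.shape[0])
p=lambda i:cv2.copyMakeBorder(i,0,h-i.shape[0],0,0,0)
cv2.imwrite('pics/d.png',np.hstack([p(a),p(b)]))"
```

```text
top [(0.61, np.int64(934), array([354., 205.])), (0.29, np.int64(444), array([368., 251.]))]
side [(0.67, np.int64(1055), array([334., 276.])), (0.43, np.int64(671), array([348., 234.]))]
tray by fin (array([0.53005951, 0.27946514, 3.368138  ]), np.float64(0.5084828075150656))
tray by fin (array([0.53036208, 0.27803892, 3.37431448]), np.float64(0.3706896551724138))
tray by fin (array([0.53195405, 0.28299664, 3.25183432]), np.float64(0.5965909090909092))
top fin base px [[148.0, 280.0], [144.0, 281.0], [167.0, 274.0], [163.0, 275.0], [149.0, 283.0], [145.0, 284.0], [167.0, 277.0], [164.0, 278.0]]
side fin base px [[211.0, 145.0], [210.0, 137.0], [219.0, 155.0], [217.0, 146.0], [209.0, 146.0], [208.0, 138.0], [216.0, 156.0], [215.0, 147.0]]
```

View pics/d.png

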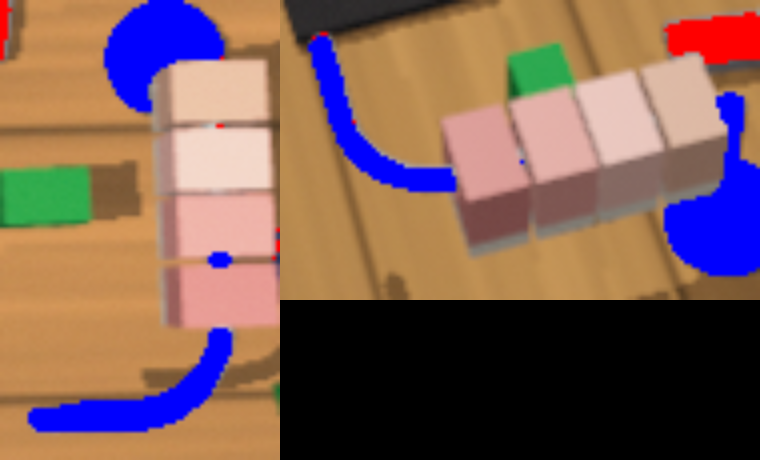

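```bash
cat > m3.py <<'E'
from h import *
def cyl(r,z0,z1): return np.array([[r*np.cos(t),r*np.sin(t),z] for t in np.linspace(0,6.2,16) for z in(z0,z1)])/1000
M["bar"]+= [cyl(40,0,6),cyl(9,0,147)]
C={n:camera(n) for n in("top","side")}
pol=dict(top=[(352,190),(392,190),(392,264),(352,264)],side=[(263,252),(331,234),(340,268),(270,293)])
V=[]
for n in C:
    g=np.zeros((420,560),np.uint8); cv2.fillConvexPoly(g,np.array(pol[n]),1); V.append((C[n],best(n,"bar"),g>0))
p0=[.65,-.278,0]
for s in(V,V[:1],V[1:]):
    p,f=fit("bar",s,p0); print(p.round(4),round(f,3))
    if s is V: q=p
for n in C:
    i=cv2.resize(C[n]["img"],(1120,840)); m=render(C[n],[place(P,*q) for P in M["bar"]]).astype(np.uint8)
    cv2.drawContours(i,cv2.findContours(m,0,2)[0],-1,(0,255,0),1)
    m=render(C[n],[place(P,.5595,.018,3.172) for P in M["pad"]]).astype(np.uint8)
    cv2.drawContours(i,cv2.findContours(m,0,2)[0],-1,(0,255,0),1)
    for P in M["bin"]+[box(0,0,70,254,142,0)]+[M["fin"][0]+[0,0,.004]]:
        m=render(C[n],[place(P,.531,.280,3.409)]).astype(np.uint8); cv2.drawContours(i,cv2.findContours(m,0,2)[0],-1,(255,255,0),1)
    cv2.imwrite(f"pics/o_{n}.png",i[360:720,170:830] if n=="top" else i[200:620,350:750])
a=cv2.imread("pics/o_top.png");b=cv2.imread("pics/o_side.png")
cv2.imwrite("pics/o.png",np.hstack([a[:,:],cv2.copyMakeBorder(b,0,0,0,0,0)[:360]])[:, :]) if 0 else None
E
python3 m3.py
```

```text
[ 0.6501 -0.2772  0.0349] 0.605
[ 0.65  -0.278  0.   ] 1.0
[ 0.6501 -0.2772  0.0349] 0.21
```

View pics/o_top.png

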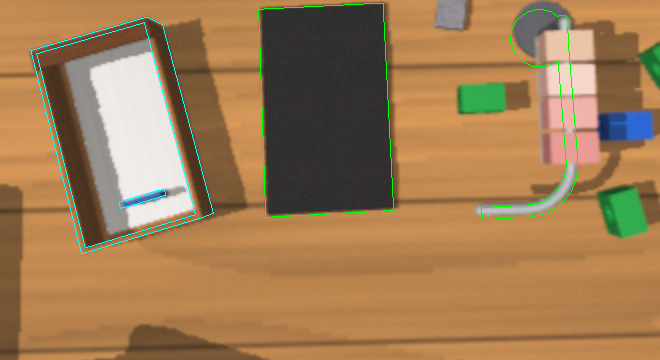

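View pics/o_side.png

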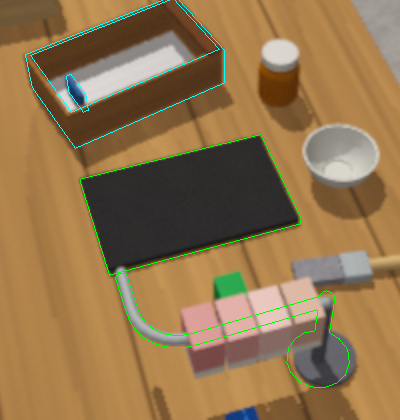

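```bash
cat > m4.py <<'E'
from h import *
import sys
def cyl(r,z0,z1): return np.array([[r*np.cos(t),r*np.sin(t),z] for t in np.linspace(0,6.2,16) for z in(z0,z1)])/1000
C={n:camera(n) for n in("top","side")}
pol=dict(top=[(340,170),(400,170),(400,264),(340,264)],side=[(263,252),(340,220),(365,240),(365,300),(270,293)])
V=[]
for n,x0,x1,y0,y1 in(("top",318,385,180,295),("side",232,345,233,300)):
    c=C[n]; hsv=cv2.cvtColor(c["img"],cv2.COLOR_BGR2HSV).astype(int); m=np.zeros((420,560),bool)
    m[y0:y1,x0:x1]=((hsv[...,1]<80)&(hsv[...,2]>60))[y0:y1,x0:x1]
    ll=cv2.connectedComponentsWithStats(m.astype(np.uint8))
    g=np.zeros((420,560),np.uint8); cv2.fillConvexPoly(g,np.array(pol[n]),1); 
    s=[k for k in range(1,len(ll[2])) if ((ll[1]==k)&(g==0)).sum()>100]
    m=np.isin(ll[1],s)
    print(n,(m&(g==0)).sum()); V.append((c,m,g>0))
for s in(V,V[:1],V[1:]):
    p,f=fit("bar",s,[.65,-.278,.03]); print(p.round(4),round(f,3), place(np.array([[-.22,.11,.14]]),*p).round(4))
    if s is V: q=p
for k,n in enumerate(C):
    i=cv2.resize(C[n]["img"],(1120,840)); m=render(C[n],[place(P,*q) for P in M["bar"]]).astype(np.uint8)
    cv2.drawContours(i,cv2.findContours(m,0,2)[0],-1,(0,255,0),1)
    m=render(C[n],[place(cyl(40,0,6),*q)]).astype(np.uint8);cv2.drawContours(i,cv2.findContours(m,0,2)[0],-1,(255,0,0),1)
    cv2.imwrite(f"pics/p_{n}.png",cv2.resize(i[340:620,600:800] if n=="top" else i[440:620,450:720],None,fx=2,fy=2))
a=cv2.imread("pics/p_top.png");b=cv2.imread("pics/p_side.png")
cv2.imwrite("pics/p.png",np.hstack([a[:360] if 0 else cv2.resize(a,(400,560)),cv2.copyMakeBorder(cv2.resize(b,(400,267)),0,293,0,0,0)]))
E
python3 m4.py
```

```text
top 345
side 336
[ 0.6511 -0.2757  0.0295] 0.184 [[ 0.428  -0.1722  0.14  ]]
[ 0.6524 -0.2796  0.0179] 0.124 [[ 0.4305 -0.1736  0.14  ]]
[ 0.6495 -0.2748  0.0272] 0.105 [[ 0.4266 -0.1709  0.14  ]]
```

View pics/p.png

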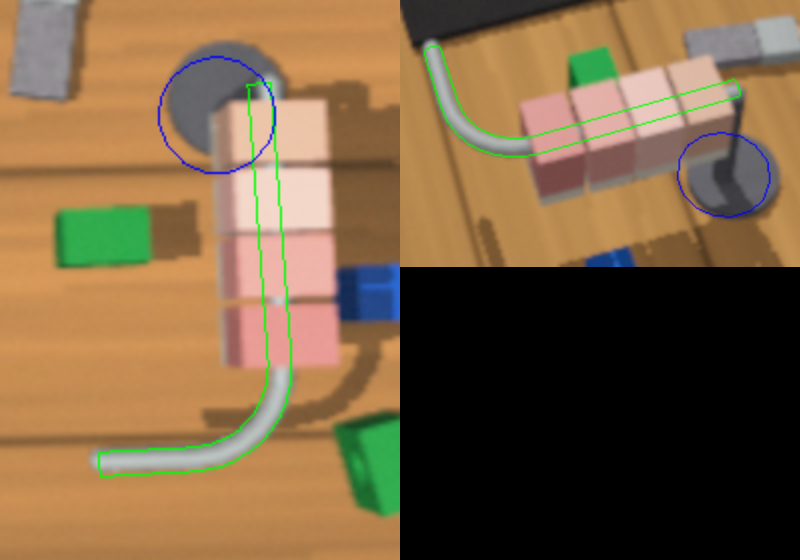

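```bash
cat > m5.py <<'E'
from h import *
def cyl(r,z0,z1): return np.array([[r*np.cos(t),r*np.sin(t),z] for t in np.linspace(0,6.2,16) for z in(z0,z1)])/1000
pol=dict(top=[(351,195),(392,195),(392,264),(351,264)],side=[(263,252),(331,234),(338,268),(270,293)])
V=[]
for n in("top","side"):
  for k in range(6):
    c=camera(n); L=[d for d in cut_out(n,"bar") if d["mask"].sum()>850 and d["mask"][280 if n=="top" else 262, 345 if n=="top" else 243-2:].any()]
    if L:
        g=np.zeros((420,560),np.uint8); cv2.fillConvexPoly(g,np.array(pol[n]),1); print(n,k,L[0]["mask"].sum()); V.append((c,L[0]["mask"],g>0)); break
base=M["bar"]
for hz in(4,8,12):
  M["bar"]=base+[cyl(40,0,hz),cyl(9,0,147)]
  for s in(V,V[:1],V[1:]):
    p,f=fit("bar",s,[.655,-.28,.01]); print(hz,p.round(4),round(f,3), place(np.array([[-.22,.11,.14]]),*p).round(4))
    if s is V: q=p
out=[]
for c,m,g in V:
    i=cv2.resize(c["img"],(1120,840)); r=render(c,[place(P,*q) for P in M["bar"]]).astype(np.uint8)
    cv2.drawContours(i,cv2.findContours(r,0,2)[0],-1,(0,255,0),1); out.append(i)
cv2.imwrite("pics/q.png",np.hstack([cv2.resize(out[0][340:620,600:800],(400,560)),cv2.copyMakeBorder(cv2.resize(out[1][440:620,450:720],(400,267)),0,293,0,0,0)]))
E
python3 m5.py
```

```text
top 4 858
side 0 1036
4 [ 0.6551 -0.2793  0.0317] 0.249 [[ 0.4317 -0.1763  0.14  ]]
4 [ 0.655  -0.2786  0.0262] 0.19 [[ 0.4322 -0.1744  0.14  ]]
4 [ 0.65   -0.2746  0.0425] 0.247 [[ 0.4255 -0.174   0.14  ]]
8 [ 0.6541 -0.2798  0.0185] 0.242 [[ 0.4321 -0.1739  0.14  ]]
8 [ 0.6547 -0.2781  0.0249] 0.185 [[ 0.432  -0.1737  0.14  ]]
8 [ 0.6499 -0.2747  0.0413] 0.237 [[ 0.4255 -0.1739  0.14  ]]
12 [ 0.6536 -0.2796  0.0173] 0.238 [[ 0.4318 -0.1734  0.14  ]]
12 [ 0.6552 -0.2776  0.0306] 0.178 [[ 0.432  -0.1744  0.14  ]]
12 [ 0.6496 -0.2761  0.0331] 0.228 [[ 0.4261 -0.1734  0.14  ]]
```

View pics/q.png

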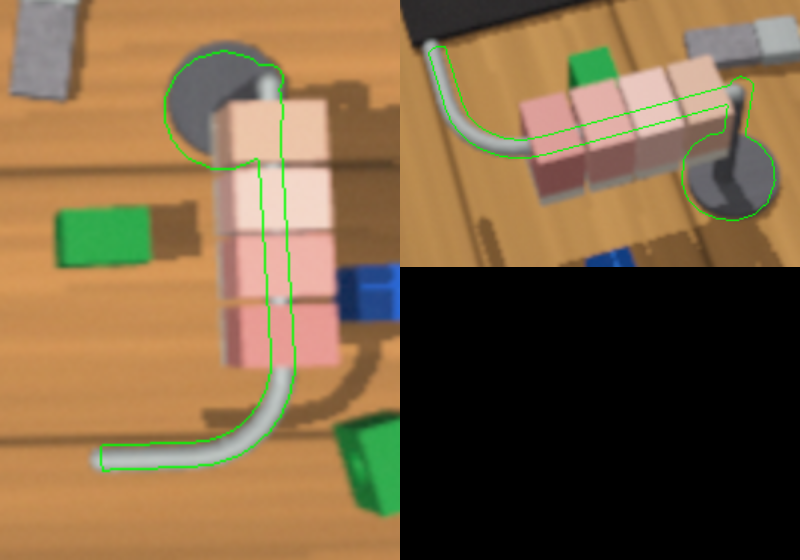

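```bash
cat > m6.py <<'E'
from h import *
C={n:camera(n) for n in("top","side")}
from scipy.optimize import least_squares
P=dict(top=dict(tip=(323,285),sh=[(337.5,285.2),(330,285.2)],leg=[(370.7,261.5),(369.5,245),(367.2,191)]),
 side=dict(tip=(235.5,234.9),sh=[(238.5,246.5)],leg=[(267.2,269.9),(338,250.4)]))
for use in(["top"],["side"],["top","side"]):
    def res(p):
        r=[]
        inv=lambda n,px:(R.from_euler('z',-p[2]).as_matrix()@(back(C[n],px,.14)-[p[0],p[1],0]))[:2]
        for n in use:
            t=inv(n,P[n]["tip"]); r+=list(t-[-.22,.11]); r+=[inv(n,q)[0]+.22 for q in P[n]["sh"]]; r+=[inv(n,q)[1] for q in P[n]["leg"]]
        return r
    o=least_squares(res,[.654,-.28,.02]); print(use,o.x.round(4),(np.array(o.fun)*1000).round(1),place(np.array([[-.22,.11,.14]]),*o.x).round(4))
for n in C:
  for k,v in P[n].items(): print(n,k,[back(C[n],q,.14)[:2].round(3).tolist() for q in (v if isinstance(v,list) else [v])])
E
python3 m6.py
```

```text
['top'] [ 0.6476 -0.2834 -0.0139] [ 0.5  1.9 -0.3 -0.2 -2.2 -0.6  0.8] [[ 0.4292 -0.1703  0.14  ]]
['side'] [ 0.6487 -0.2794 -0.0017] [ 0.3  2.2 -0.3 -2.9  0.7] [[ 0.4289 -0.1691  0.14  ]]
['top', 'side'] [ 0.6481 -0.2816 -0.008 ] [ 0.6  1.5 -0.4 -0.1 -3.  -1.6 -1.   0.1  3.  -0.3 -1.8  2.8] [[ 0.429  -0.1698  0.14  ]]
top tip [[0.43, -0.168]]
top sh [[0.428, -0.202], [0.429, -0.185]]
top leg [[0.482, -0.283], [0.521, -0.282], [0.651, -0.283]]
side tip [[0.429, -0.167]]
side sh [[0.429, -0.201]]
side leg [[0.477, -0.282], [0.65, -0.279]]
```

```bash
cat > plan.py <<'E'
from h import *
def st():
    s=get_state(); Rm=R.from_quat(s["eef_rot"]).as_matrix(); return s,Rm
def plan(x,y,z,yaw):
    """target TCP, yaw (deg) of the tool-y axis modulo 180. prints turn, then shift in the axes AFTER the turn, and in the present axes"""
    s,Rm=st(); p=s["position"]; a=np.degrees(np.arctan2(Rm[1,1],Rm[0,1]))
    t=-((yaw-a+90)%180-90)   # tool z down: positive turn lowers world yaw
    d=np.array([x,y,z])-p; R2=Rm@R.from_euler('z',t,degrees=True).as_matrix()
    print("t",round(s["time"],2),"pos",(p*1000).round(1),"yaw_y",round(a,1),"F",s["contact_force"].round(1),"w",round(s["gripper_width"]*1000,1),"q6",round(s["joint_positions"][5],2))
    print("  turn",round(t,1),"| shift after turn",(R2.T@d*1000).round(1),"| before",(Rm.T@d*1000).round(1))
E
python3 -c "
from plan import *
plan(.446,.257,.20,np.degrees(3.409)-90)
c=camera('top')
for n,q in zip('cabd',[(370.5,253.75),(368.5,237),(367.5,221),(366.5,203.5)]): print(n,back(c,q,.16).round(3))
"
```

```text
t 3.0 pos [157.5 604.8 303.9] yaw_y 75.4 F [-0.9 -1.  -0.4] w 85.2 q6 -0.18
  turn -29.9 | shift after turn [-186.4 -411.7  103.9] | before [-366.9 -263.8  103.9]
c [ 0.5   -0.279  0.16 ]
a [ 0.539 -0.276  0.16 ]
b [ 0.577 -0.276  0.16 ]
d [ 0.618 -0.275  0.16 ]
```

Request:
play_rows:
  moves:
    - [[1, 0, 0, 0, -10], [1, 0, 0, 0, -10], [1, 0, 0, 0, -9.9], [1, -15.5, -34.3, 5, 0], [1, -15.5, -34.3, 5, 0], [1, -15.5, -34.3, 5, 0], [1, -15.5, -34.3, 5, 0], [1, -15.5, -34.3, 5, 0], [1, -15.5, -34.3, 5, 0], [1, -15.5, -34.3, 5, 0], [1, -15.5, -34.3, 5, 0], [1, -15.5, -34.3, 5, 0], [1, -15.5, -34.3, 5, 0], [1, -15.5, -34.3, 5, 0], [1, -15.5, -34.3, 5, 0], [1, 0, 0, 0, 0]]

```text
time: 5.05
position: [0.4474, 0.2553, 0.2438]
eef_rot: [-0.131, 0.991, -0.0, 0.0]
contact_force: [-0.3, 0.3, 0.7]
gripper_width: 0.0853
gripper_force: 0.0
```

```bash
python3 -c "
from plan import *
plan(.446,.257,.089,np.degrees(3.409)-90)
a=camera('top');b=camera('side')
o=[cv2.resize(a['img'][200:320,80:220],None,fx=3,fy=3),cv2.resize(b['img'][60:180,150:280],None,fx=3,fy=3)]
cv2.imwrite('pics/g1.png',np.hstack(o))
"
```

```text
t 5.05 pos [447.4 255.3 243.8] yaw_y 105.1 F [-0.3  0.3  0.7] w 85.3 q6 -1.53
  turn -0.2 | shift after turn [  1.    2.1 154.8] | before [  1.    2.1 154.8]
```

View pics/g1.png

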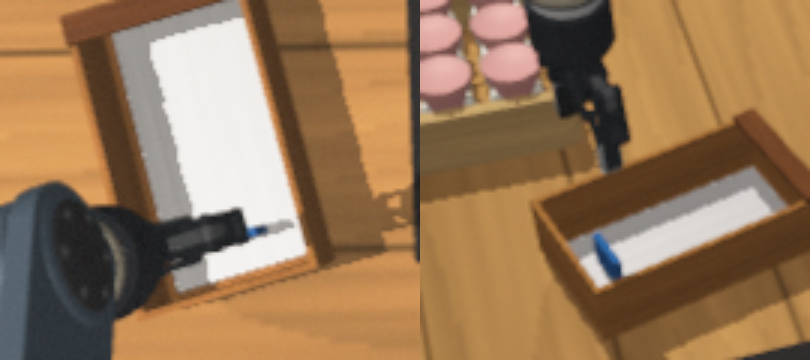

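Request:
play_rows:
  moves:
    - [[1, 0.1, 0.2, 20, 0], [1, 0.2, 0.3, 20, 0], [1, 0.2, 0.4, 20, 0], [1, 0.2, 0.4, 20, 0], [1, 0.1, 0.4, 20, 0], [1, 0.1, 0.4, 20, 0], [1, 0.1, 0, 15, 0], [1, 0, 0, 10, 0], [1, 0, 0, 8, 0], [-1, 0, 0, 0, 0], [-1, 0, 0, 0, 0], [-1, 0, 0, 0, 0], [-1, 0, 0, 0, 0], [-1, 0, 0, 0, 0], [-1, 0, 0, 0, 0]]

```text
time: 7.02
position: [0.4443, 0.2585, 0.0918]
eef_rot: [-0.133, 0.991, -0.0, 0.001]
contact_force: [-1.2, -2.7, 6.0]
gripper_width: 0.0484
gripper_force: 62.4
```

Request:
play_rows:
  moves:
    - [[-1, 0, 0, -4, 0], [-1, 0, 0, -6, 0], [-1, -0.5, 0, -6, 0], [-1, -0.5, 0, -6, 0], [-1, -1, 0, -6, 0], [-1, -1, 0, -6, 0], [-1, -1, 0, -6, 0], [-1, 0, 0, 0, 0]]

```text
time: 8.02
position: [0.4483, 0.2598, 0.1315]
eef_rot: [-0.133, 0.991, 0.0, 0.001]
contact_force: [-0.2, 0.9, -4.6]
gripper_width: 0.0482
gripper_force: 62.6
```

```bash
python3 -c "
from plan import *
plan(.446,.257,.089,np.degrees(3.409)-90)
a=camera('top');b=camera('side')
o=[cv2.resize(a['img'][200:320,80:220],None,fx=3,fy=3),cv2.resize(b['img'][60:180,150:280],None,fx=3,fy=3)]
cv2.imwrite('pics/g2.png',np.hstack(o))
"
```

```text
t 8.03 pos [448.3 259.8 131.5] yaw_y 105.3 F [-0.2  0.9 -4.6] w 48.2 q6 -1.53
  turn -0.0 | shift after turn [ 3.1 -2.1 42.5] | before [ 3.1 -2.1 42.5]
```

View pics/g2.png

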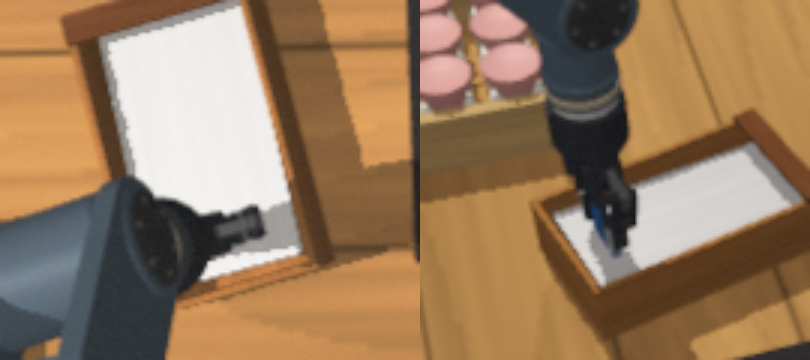

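Request:
play_rows:
  moves:
    - [[-1, 0, 0, -5, 0], [-1, 0, 0, -5, 0], [-1, 0, 0, -4, 0], [-1, 0, 0, -4, 0], [-1, 0, 0, -4, 0], [-1, 0, 0, -4, 0], [-1, 0, 0, -4, 0], [-1, 0, 0, -4, 0], [-1, 0, 0, -4, 0], [-1, 0, 0, -4, 0], [-1, 0, 0, -4, 0], [-1, 0, 0, -4, 0], [-1, 0, 0, 0, 0]]

```text
time: 9.75
position: [0.4479, 0.2597, 0.1813]
eef_rot: [-0.133, 0.991, 0.0, 0.0]
contact_force: [0.2, -0.1, -5.0]
gripper_width: 0.0485
gripper_force: 62.8
```

```bash
python3 -c "
from plan import *
plan(.446,.257,.089,np.degrees(3.409)-90)
a=camera('top');b=camera('side')
o=[cv2.resize(a['img'][200:320,80:220],None,fx=3,fy=3),cv2.resize(b['img'][60:180,150:280],None,fx=3,fy=3)]
cv2.imwrite('pics/g3.png',np.hstack(o))
"
```

```text
t 9.75 pos [447.9 259.7 181.3] yaw_y 105.3 F [ 0.2 -0.1 -5. ] w 48.5 q6 -1.53
  turn -0.0 | shift after turn [ 2.6 -2.1 92.3] | before [ 2.6 -2.1 92.3]
```

View pics/g3.png

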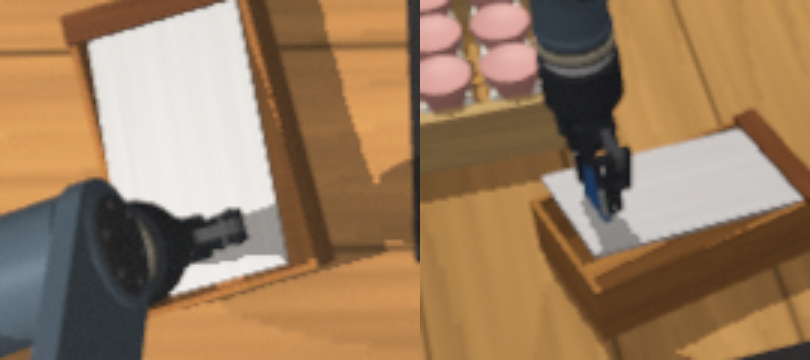

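Request:
play_rows:
  moves:
    - [[-1, 5, 0, 0, 0], [-1, 5, 0, -1, 0], [-1, 5, 0, -1, 0], [-1, 5, 0, -1, 0], [-1, 5, 0, -1, 0], [-1, 5, 0, -1, 0], [-1, 8, 0, -1, 0], [-1, 8, 0, -1, 0], [-1, 8, 0, -3, 0], [-1, 8, 0, -5, 0], [-1, 8, 0, -8, 0], [-1, 5, 0, -10, 0], [-1, 0, 0, -10, 0], [-1, 0, 0, -10, 0], [-1, 0, 0, -10, 0], [-1, 0, 0, -10, 0], [-1, 0, 0, -10, 0], [-1, 0, 0, 0, 0]]

```text
time: 12.1
position: [0.376, 0.2401, 0.2648]
eef_rot: [-0.133, 0.991, 0.0, 0.001]
contact_force: [-0.2, -0.5, -5.1]
gripper_width: 0.0486
gripper_force: 62.8
```

```bash
python3 -c "
from plan import *
plan(.4718,.0155,.20,91.8)
a=camera('top');b=camera('side')
o=[cv2.resize(a['img'][180:320,80:240],None,fx=2.5,fy=2.5),cv2.resize(b['img'][60:200,140:300],None,fx=2.5,fy=2.5)]
cv2.imwrite('pics/g4.png',np.hstack(o))
"
```

```text
t 12.1 pos [376.  240.1 264.8] yaw_y 105.3 F [-0.2 -0.5 -5.1] w 48.6 q6 -1.52
  turn 13.5 | shift after turn [ -88.5 -227.5   64.8] | before [ -33.  -241.9   64.8]
```

View pics/g4.png

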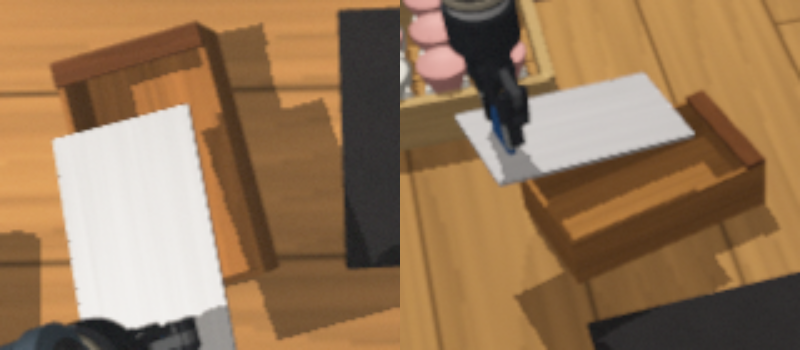

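Request:
play_rows:
  moves:
    - [[-1, 0, 0, 0, 4.5], [-1, 0, 0, 0, 4.5], [-1, 0, 0, 0, 4.5], [-1, -6.3, -16.2, 0, 0], [-1, -6.3, -16.2, 0, 0], [-1, -6.3, -16.2, 0, 0], [-1, -6.3, -16.2, 0, 0], [-1, -6.3, -16.2, 0, 0], [-1, -6.3, -16.2, 0, 0], [-1, -6.3, -16.2, 0, 0], [-1, -6.3, -16.2, 8, 0], [-1, -6.3, -16.2, 8, 0], [-1, -6.3, -16.2, 8, 0], [-1, -6.3, -16.2, 8, 0], [-1, -6.3, -16.2, 8, 0], [-1, -6.3, -16.2, 8, 0], [-1, -6.6, -16.9, 8, 0], [-1, 0, 0, 4, 0], [-1, 0, 0, 4, 0], [-1, 0, 0, 0, 0]]

```text
time: 14.7
position: [0.4705, 0.0158, 0.1996]
eef_rot: [-0.016, 1.0, 0.0, -0.001]
contact_force: [0.6, -0.1, -5.0]
gripper_width: 0.0485
gripper_force: 63.2
```

```bash
cat > tf.py <<'E'
# fit tray pose incl. height & tilt from plate mask
from plan import *
def trayfit(p0,nz=True,pitch0=.16):
    V=[]
    for n in("top","side"):
        c=camera(n); m=best(n,"tray"); print(n,None if m is None else m.sum())
        if m is not None: V.append((c,cv2.resize(m.astype(np.uint8),(1120,840),interpolation=cv2.INTER_NEAREST)>0))
    B=box(0,0,0,240,130,6)
    def cost(p):
        P=B@R.from_euler('zy',[p[2],-p[4]]).as_matrix().T+[p[0],p[1],p[3]]
        s=0
        for c,m in V:
            r=render(c,[P])
            # robot occlusion: ignore pixels of the model that are dark/blue (robot)
            d=cv2.resize(c["img"],(1120,840)).max(2)<120
            r=r&~d; s+=1-(r&m&~d).sum()/max(1,(r|(m&~d)).sum())
        return s
    sim=np.array([p0]+[np.add(p0,np.eye(5)[i]*[.01,.01,.06,.01,.06][i]) for i in range(5)])
    o=minimize(cost,p0,method="Nelder-Mead",options=dict(initial_simplex=sim,xatol=2e-4,fatol=1e-4,maxiter=400))
    print("tray",o.x.round(4),round(o.fun,3)); return o.x
E
python3 -c "
from tf import *
plan(.4718,.0155,.13,91.8)
trayfit([.5595,.018,3.17,.08,.16])
"
```

```text
t 14.7 pos [470.5  15.8 199.6] yaw_y 91.8 F [ 0.6 -0.1 -5. ] w 48.5 q6 -1.81
  turn 0.0 | shift after turn [-1.4 -0.4 69.6] | before [-1.4 -0.4 69.6]
top 3358
side 2867
tray [ 0.5516  0.0188  3.1567  0.0947 -0.1565] 0.173
```

Request:
play_rows:
  moves:
    - [[-1, -2, 0, 10, 0], [-1, -2, 0, 10, 0], [-1, -2, 0, 10, 0], [-1, -2, 0, 10, 0], [-1, -2, 0, 10, 0], [-1, 0, 0, 7, 0], [-1, 0, 0, 4, 0], [-1, 1, 0, 4, 0], [-1, 1, 0, 4, 0], [-1, 1, 0, 4, 0], [-1, 1, 0, 4, 0], [-1, 1, 0, 4, 0], [-1, 1, 0, 4, 0], [-1, 1, 0, 4, 0], [-1, 1, 0, 4, 0], [-1, 1, 0, 4, 0], [-1, 0, 0, 3, 0], [-1, 0, 0, 0, 0]]

```text
time: 17.15
position: [0.4721, 0.0153, 0.1001]
eef_rot: [-0.016, 1.0, -0.0, 0.0]
contact_force: [-2.1, -0.9, 2.7]
gripper_width: 0.0486
gripper_force: 63.7
```

```bash
python3 -c "
from tf import *
plan(.4718,.0155,.0998,91.8)
x=trayfit([.5595,.018,3.17,.012,.02])
x=trayfit([.5595,.018,3.17,.012,.02])
"
```

```text
t 17.15 pos [472.1  15.3 100.1] yaw_y 91.8 F [-2.1 -0.9  2.7] w 48.6 q6 -1.81
  turn -0.0 | shift after turn [0.3 0.2 0.3] | before [0.3 0.2 0.3]
top 3159
side 2860
tray [0.5594 0.0166 3.1439 0.0132 0.0421] 0.12
top 3070
side 2838
tray [0.5592 0.0168 3.1409 0.0142 0.0358] 0.123
```

Request:
play_rows:
  moves:
    - [[-1, 0, 0, 1, 0], [1, 0, 0, 0, 0], [1, 0, 0, 0, 0], [1, 0, 0, 0, 0], [1, 0, 0, 0, 0], [1, 0, 0, -10, 0], [1, 0, 0, -20, 0], [1, 0, 0, -30, 2.3], [1, 0, 0, -30, 0], [1, 0, 0, -30, 0], [1, -3, -30, -30, 0], [1, -3, -30, -20, 0], [1, -3, -30, 0, 0], [1, -3, -30, 0, 0], [1, -3, -30, 0, 0], [1, -3, -30, 0, 0], [1, -3, -30, 0, 0], [1, -3, -30, 0, 0], [1, -3, -30, 0, 0], [1, -3, -27, 0, 0]]

```text
time: 20.05
position: [0.4992, -0.2828, 0.2695]
eef_rot: [0.005, 1.0, -0.0, 0.0]
contact_force: [0.4, -0.6, -0.6]
gripper_width: 0.0853
gripper_force: 0.0
```

```bash
cat > m7.py <<'E'
from tf import *
plan(.50,-.2815,.26,89.5)
C={n:camera(n) for n in("top","side")}
T={n:best(n,"tray") for n in C}; Pd={n:best(n,"pad") for n in C}
M["plate"]=[box(0,0,12,240,130,6)]
for s in(["top","side"],["top"],["side"]):
    print(s,"tray",fit("plate",[(C[n],T[n],None) for n in s],[.5595,.018,3.16]),"pad",fit("pad",[(C[n],T[n]|Pd[n],None) for n in s],[.5595,.018,3.16]))
E
python3 m7.py
```

```text
t 20.05 pos [ 499.2 -282.8  269.5] yaw_y 89.5 F [ 0.4 -0.6 -0.6] w 85.3 q6 -2.27
  turn -0.0 | shift after turn [-0.7  1.3  9.5] | before [-0.7  1.3  9.5]
['top', 'side'] tray (array([0.55993012, 0.01586417, 3.15013355]), np.float64(0.2836187556192034)) pad (array([0.56117644, 0.01781916, 3.17110748]), np.float64(0.26654821793799094))
['top'] tray (array([0.56192025, 0.01586367, 3.15008509]), np.float64(0.024441964285714324)) pad (array([0.56224708, 0.01772671, 3.17093903]), np.float64(0.019748721035209194))
['side'] tray (array([0.55786777, 0.01687546, 3.14485475]), np.float64(0.5287083234339114)) pad (array([0.55802472, 0.02044045, 3.14263473]), np.float64(0.5008334201479321))
```

Request:
play_rows:
  moves:
    - [[1, 0, 2, 20, 0], [1, 0, 0, 20, 0], [1, 0, 0, 20, 0], [1, 0, 0, 10, 0], [1, 0, 0, 6, 0], [1, 0, 0, 0, 0], [-1, 0, 0, 0, 0], [-1, 0, 0, 0, 0], [-1, 0, 0, 0, 0], [-1, 0, 0, 0, 0], [-1, 0, 0, 0, 0]]

```text
time: 21.72
position: [0.4999, -0.2803, 0.1938]
eef_rot: [0.004, 1.0, -0.001, 0.001]
contact_force: [-1.2, 0.6, 4.7]
gripper_width: 0.0551
gripper_force: 63.3
```

Request:
play_rows:
  moves:
    - [[-1, 0, -1, -6, 0], [-1, 0, 0, 0, 0], [-1, 8.5, 0, 0, 0], [-1, 8.5, 0, 0, 0]]

```text
time: 22.22
position: [0.4815, -0.2804, 0.1984]
eef_rot: [0.004, 1.0, 0.001, -0.001]
contact_force: [0.1, -1.2, -3.1]
gripper_width: 0.0557
gripper_force: 64.0
```

```bash
python3 -c "
from plan import *
plan(.483,-.2815,.199,89.5)"
```

```text
t 22.23 pos [ 481.5 -280.4  198.4] yaw_y 89.5 F [ 0.1 -1.2 -3.1] w 55.7 q6 -2.29
  turn 0.0 | shift after turn [-1.5 -1.1 -0.6] | before [-1.5 -1.1 -0.6]
```

Request:
play_rows:
  moves:
    - [[-1, 7.2, 0.4, 0, 7.5], [-1, 7.2, 0.4, 0, 7.5], [-1, 7.2, 0.5, 0, 7.5], [-1, 7.2, 0.5, 0, 7.5], [-1, 7.2, 0.5, 0, 7.5], [-1, 7.2, 0.5, 0, 7.5], [-1, 7.2, 0.5, 0, 7.5], [-1, 7.2, 0.5, 0, 7.5], [-1, 7.2, 0.5, 0, 7.5], [-1, 7.2, 0.5, 0, 7.5], [-1, 7.2, 0.5, 0, 7.5], [-1, 7.2, 0.5, 0, 7.5], [-1, 0, 0, 0, 0]]

```text
time: 23.85
position: [0.4273, -0.2245, 0.1988]
eef_rot: [0.71, 0.705, -0.0, -0.001]
contact_force: [-0.9, 0.6, -3.1]
gripper_width: 0.0549
gripper_force: 63.9
```

```bash
python3 -c "
from plan import *
plan(.4285,-.2265,.199,-.5)"
```

```text
t 23.85 pos [ 427.3 -224.5  198.8] yaw_y -0.4 F [-0.9  0.6 -3.1] w 54.9 q6 -0.71
  turn 0.1 | shift after turn [-2.   1.3 -0.2] | before [-2.   1.2 -0.2]
```

Request:
play_rows:
  moves:
    - [[-1, 8, 0.1, 0, 0], [-1, 10, 0.1, 0, 0], [-1, 10, 0.1, 0, 0], [-1, 10, 0.1, 0, 0], [-1, 10, 0.1, 0, 0], [-1, 12, 0.1, 0, 0], [-1, 12, 0.1, 0, 0], [-1, 12, 0, 0, 0], [-1, 12, 0, 0, 0], [-1, 8, 0, -10, 0], [-1, 10, 10, -15, 0], [-1, 20, 25, -8, -1.2], [-1, 20, 25, 0, 0], [-1, 20, 25, 0, 0], [-1, 20, 25, 0, 0], [-1, 20, 25, 0, 0], [-1, 20, 25, 0, 0], [-1, 20, 25, 0, 0], [-1, 20, 25, 0, 0], [-1, 10, 10, 0, 0]]

```text
time: 26.35
position: [0.649, 0.0621, 0.2323]
eef_rot: [0.702, 0.712, 0.0, 0.0]
contact_force: [-0.6, 0.6, -3.3]
gripper_width: 0.0554
gripper_force: 64.3
```

```bash
python3 -c "
from plan import *
plan(.646,.0495,.119,.8)"
```

```text
t 26.35 pos [649.   62.1 232.3] yaw_y 0.8 F [-0.6  0.6 -3.3] w 55.4 q6 -0.09
  turn -0.0 | shift after turn [-12.5  -3.3 113.3] | before [-12.5  -3.3 113.3]
```

Request:
play_rows:
  moves:
    - [[-1, -3, -1, 15, 0], [-1, -3, -1, 15, 0], [-1, -3, -1, 15, 0], [-1, -3, 0, 15, 0], [-1, 0, 0, 15, 0], [-1, 0, 0, 15, 0], [-1, 0, 0, 10, 0], [-1, 0, 0, 6, 0], [-1, 0, 0, 4, 0], [-1, 0, 0, 3, 0], [-1, 0, 0, 0, 0]]

```text
time: 27.72
position: [0.6452, 0.0488, 0.119]
eef_rot: [0.703, 0.711, 0.0, 0.0]
contact_force: [-0.6, 0.3, -2.8]
gripper_width: 0.0556
gripper_force: 64.5
```

Request:
play_rows:
  moves:
    - [[-1, 0, 0, 0.7, 0], [-1, 0, 0, 0.6, 0], [-1, 0, 0, 0, 0]]

```text
time: 28.1
position: [0.6454, 0.0488, 0.1181]
eef_rot: [0.703, 0.711, 0.0, 0.0]
contact_force: [-0.5, 0.3, -0.1]
gripper_width: 0.0548
gripper_force: 64.7
```

Request:
play_rows:
  moves:
    - [[1, 0, 0, 0, 0], [1, 0, 0, 0, 0], [1, 0, 0, 0, 0], [1, 0, 0, -10, 0], [1, 0, 0, -20, 0], [1, 0, 0, -30, 0], [1, 0, 0, -30, 0], [1, 0, 0, -30, 0], [1, 0, 0, -30, -10], [1, 0, 0, 0, -10], [1, 0, 0, 0, -10], [1, 0, 0, 0, -10], [1, 0, 0, 0, -10], [1, 0, 0, 0, -10], [1, 0, 0, 0, -10], [1, 0, 0, 0, -10], [1, 0, 0, 0, -9]]

```text
time: 30.22
position: [0.6453, 0.0488, 0.2695]
eef_rot: [-0.0, 1.0, -0.0, 0.001]
contact_force: [0.2, -0.2, -0.5]
gripper_width: 0.0855
gripper_force: 0.0
```

```bash
cat > w.py <<'E'
from plan import *
C={n:camera(n) for n in("top","side")}
def classify(n,zs=.16):
    c=C[n];i=c["img"].astype(int)
    for d in cut_out(n,"ware_a"):
        b=i[d["mask"]].mean(0)
        if b[2]>b[1]+8: print("  ",n,round(d["p"],2),np.round(d["xy"]),d["mask"].sum(),np.round(b),"z.16",back(c,d["xy"],.16)[:2].round(3),"z.08",back(c,d["xy"],.084)[:2].round(3))
for n in C: classify(n)
E
python3 w.py; python3 -c "
from plan import *
plan(.539,-.2815,.26,89.5)"
```

```text
top 0.78 [364. 203.] 461 [149. 172. 200.] z.16 [ 0.62 -0.27] z.08 [ 0.629 -0.287]
   top 0.74 [369. 224.] 407 [175. 185. 212.] z.16 [ 0.569 -0.278] z.08 [ 0.574 -0.295]
   top 0.57 [369. 238.] 439 [147. 157. 203.] z.16 [ 0.537 -0.277] z.08 [ 0.539 -0.294]
   top 0.46 [239. 203.] 66 [117. 121. 181.] z.16 [0.626 0.025] z.08 [0.635 0.032]
   side 0.94 [288. 268.] 620 [117. 125. 166.] z.16 [ 0.52  -0.301] z.08 [ 0.533 -0.257]
   side 0.92 [326. 256.] 605 [122. 138. 168.] z.16 [ 0.612 -0.295] z.08 [ 0.632 -0.251]
   side 0.87 [306. 261.] 483 [142. 150. 180.] z.16 [ 0.565 -0.297] z.08 [ 0.582 -0.253]
   side 0.65 [291. 174.] 502 [106. 111. 158.] z.16 [ 0.609 -0.035] z.08 [0.63  0.029]
t 30.43 pos [645.3  48.8 268.8] yaw_y 89.6 F [-0.2 -0.3 -0.2] w 85.1 q6 -1.66
  turn 0.1 | shift after turn [ 103.4 -331.2    8.7] | before [ 103.8 -331.1    8.7]
```

Request:
play_rows:
  moves:
    - [[1, 9, -27.6, 0, 0], [1, 9, -27.6, 0, 0], [1, 9, -27.6, 0, 0], [1, 9, -27.6, 0, 0], [1, 9, -27.6, 0, 0], [1, 9, -27.6, 0, 0], [1, 9, -27.6, 0, 0], [1, 9, -27.6, 0, 0], [1, 9, -27.6, 0, 0], [1, 9, -27.6, 0, 0], [1, 9, -27.6, 0, 0], [1, 8, -27, 0, 0], [1, 0, 0, 15, 0], [1, 0, 0, 20, 0], [1, 0, 0, 20, 0], [1, 0, 0, 12, 0], [1, 0, 0, 8, 0], [1, 0, 0, 0, 0]]

```text
time: 32.67
position: [0.5365, -0.2808, 0.1922]
eef_rot: [0.003, 1.0, 0.0, -0.0]
contact_force: [-0.6, -0.2, 1.5]
gripper_width: 0.0852
gripper_force: 0.0
```

Request:
play_rows:
  moves:
    - [[-1, 0, 0, 0, 0], [-1, 0, 0, 0, 0], [-1, 0, 0, 0, 0], [-1, 0, 0, 0, 0], [-1, 0, 0, 0, 0]]

```text
time: 33.3
position: [0.5369, -0.2816, 0.1936]
eef_rot: [0.003, 1.0, -0.001, 0.001]
contact_force: [-1.0, -0.1, 5.5]
gripper_width: 0.0551
gripper_force: 64.2
```

Request:
play_rows:
  moves:
    - [[-1, 0, 0, -6, 0], [-1, 0, 0, -1, 0], [-1, 8, 0, 0, 0], [-1, 10, 0, 0, 0], [-1, 10, 0, 0, 0], [-1, 10, 0, 0, 0], [-1, 10, 0, 0, 0], [-1, 6, 0, 0, 0], [-1, 0, 0, 0, 0]]

```text
time: 34.42
position: [0.4821, -0.281, 0.1997]
eef_rot: [0.003, 1.0, 0.0, -0.0]
contact_force: [0.2, -0.8, -2.9]
gripper_width: 0.0554
gripper_force: 63.9
```

Request:
play_rows:
  moves:
    - [[-1, 7.2, 0.4, 0, 7.5], [-1, 7.2, 0.4, 0, 7.5], [-1, 7.2, 0.5, 0, 7.5], [-1, 7.2, 0.5, 0, 7.5], [-1, 7.2, 0.5, 0, 7.5], [-1, 7.2, 0.5, 0, 7.5], [-1, 7.2, 0.5, 0, 7.5], [-1, 7.2, 0.5, 0, 7.5], [-1, 7.2, 0.5, 0, 7.5], [-1, 7.2, 0.5, 0, 7.5], [-1, 7.2, 0.5, 0, 7.5], [-1, 7.2, 0.5, 0, 7.5], [-1, 0, 0, 0, 0]]

```text
time: 36.05
position: [0.4281, -0.2252, 0.1997]
eef_rot: [0.708, 0.706, 0.0, 0.0]
contact_force: [0.4, -0.5, -2.5]
gripper_width: 0.0555
gripper_force: 63.6
```

Request:
play_rows:
  moves:
    - [[-1, 8, 0, 0, 0], [-1, 10, 0, 0, 0], [-1, 10, 0, 0, 0], [-1, 10, 0, 0, 0], [-1, 10, 0, 0, 0], [-1, 12, 0, 0, 0], [-1, 12, 0, 0, 0], [-1, 12, 0, 0, 0], [-1, 12, 0, 0, 0], [-1, 8, 0, -10, 0], [-1, 9, 10, -15, 0], [-1, 12, 22, -8, -0.8], [-1, 12, 25, 0, 0], [-1, 12, 25, 0, 0], [-1, 12, 25, 0, 0], [-1, 12, 25, 0, 0], [-1, 12, 25, 0, 0], [-1, 12, 25, 0, 0], [-1, 12, 25, 0, 0], [-1, 0, 12, 0, 0]]

```text
time: 38.55
position: [0.6477, -0.014, 0.233]
eef_rot: [0.703, 0.711, 0.0, 0.0]
contact_force: [-0.1, -0.5, -2.9]
gripper_width: 0.0554
gripper_force: 64.1
```

```bash
python3 -c "
from plan import *
plan(.646,-.0165,.119,.8)"
```

```text
t 38.55 pos [647.7 -14.  233. ] yaw_y 0.6 F [-0.1 -0.5 -2.9] w 55.4 q6 -0.2
  turn -0.2 | shift after turn [ -2.5  -1.8 114. ] | before [ -2.5  -1.8 114. ]
```

Request:
play_rows:
  moves:
    - [[-1, -1, -1, 15, 0], [-1, -1.5, -0.8, 15, 0], [-1, 0, 0, 15, 0], [-1, 0, 0, 15, 0], [-1, 0, 0, 15, 0], [-1, 0, 0, 15, 0], [-1, 0, 0, 10, 0], [-1, 0, 0, 6, 0], [-1, 0, 0, 4, 0], [-1, 0, 0, 3, 0], [-1, 0, 0, 1, 0], [-1, 0, 0, 0.7, 0], [-1, 0, 0, 0, 0]]

```text
time: 40.17
position: [0.645, -0.0175, 0.1181]
eef_rot: [0.704, 0.71, 0.0, 0.0]
contact_force: [0.1, 0.0, -2.3]
gripper_width: 0.0554
gripper_force: 64.1
```

Request:
play_rows:
  moves:
    - [[-1, 0, 0, 0.6, 0], [-1, 0, 0, 0.5, 0], [-1, 0, 0, 0, 0]]

```text
time: 40.55
position: [0.6451, -0.0176, 0.1177]
eef_rot: [0.704, 0.71, 0.0, 0.0]
contact_force: [-2.6, 0.8, 5.3]
gripper_width: 0.055
gripper_force: 65.0
```

Touching down; release, rise and turn back.

Request:
play_rows:
  moves:
    - [[1, 0, 0, 0, 0], [1, 0, 0, 0, 0], [1, 0, 0, 0, 0], [1, 0, 0, -10, 0], [1, 0, 0, -20, 0], [1, 0, 0, -30, 0], [1, 0, 0, -30, 0], [1, 0, 0, -30, 0], [1, 0, 0, -30, -10], [1, 0, 0, 0, -10], [1, 0, 0, 0, -10], [1, 0, 0, 0, -10], [1, 0, 0, 0, -10], [1, 0, 0, 0, -10], [1, 0, 0, 0, -10], [1, 0, 0, 0, -10], [1, 0, 0, 0, -9]]

```text
time: 42.68
position: [0.6451, -0.0175, 0.2687]
eef_rot: [0.002, 1.0, -0.0, 0.001]
contact_force: [-0.2, -0.1, -0.3]
gripper_width: 0.0856
gripper_force: 0.0
```

```bash
python3 w.py; python3 -c "
from plan import *
plan(.575,-.2815,.269,89.5)"
```

```text
top 0.89 [368. 222.] 454 [135. 146. 184.] z.16 [ 0.575 -0.276] z.08 [ 0.58  -0.293]
   top 0.84 [233. 201.] 286 [152. 158. 221.] z.16 [0.63  0.038] z.08 [0.64  0.046]
   top 0.58 [364. 203.] 480 [118. 136. 172.] z.16 [ 0.62 -0.27] z.08 [ 0.629 -0.287]
   top 0.49 [255. 205.] 133 [177. 187. 229.] z.16 [ 0.62  -0.012] z.08 [ 0.629 -0.007]
   side 0.74 [293. 172.] 440 [112. 118. 169.] z.16 [ 0.616 -0.03 ] z.08 [0.637 0.036]
   side 0.73 [324. 256.] 632 [ 98. 113. 141.] z.16 [ 0.608 -0.296] z.08 [ 0.628 -0.252]
   side 0.69 [300. 193.] 552 [123. 129. 169.] z.16 [ 0.612 -0.102] z.08 [ 0.633 -0.043]
   side 0.62 [305. 263.] 644 [113. 122. 149.] z.16 [ 0.56  -0.301] z.08 [ 0.577 -0.258]
t 42.88 pos [645.1 -17.5 268. ] yaw_y 89.4 F [-0.4 -0.5 -0.6] w 85.5 q6 -1.76
  turn -0.1 | shift after turn [  67.7 -264.6   -1. ] | before [  67.1 -264.8   -1. ]
```

Request:
play_rows:
  moves:
    - [[1, 6.9, -26.5, 0, 0], [1, 6.9, -26.5, 0, 0], [1, 6.9, -26.5, 0, 0], [1, 6.9, -26.5, 0, 0], [1, 6.9, -26.5, 0, 0], [1, 6.9, -26.5, 0, 0], [1, 6.9, -26.5, 0, 0], [1, 6.9, -26.5, 0, 0], [1, 6.9, -26.5, 0, 0], [1, 6.9, -26, 0, 0], [1, 0, 0, 15, 0], [1, 0, 0, 20, 0], [1, 0, 0, 20, 0], [1, 0, 0, 12, 0], [1, 0, 0, 7, 0], [1, 0, 0, 0, 0]]

```text
time: 44.88
position: [0.5737, -0.281, 0.1924]
eef_rot: [0.004, 1.0, 0.0, -0.0]
contact_force: [0.8, -0.0, -0.3]
gripper_width: 0.0854
gripper_force: 0.0
```

Request:
play_rows:
  moves:
    - [[-1, 0, 0, 0, 0], [-1, 0, 0, 0, 0], [-1, 0, 0, 0, 0], [-1, 0, 0, 0, 0], [-1, 0, 0, 0, 0]]

```text
time: 45.5
position: [0.574, -0.2817, 0.1938]
eef_rot: [0.004, 1.0, -0.001, 0.001]
contact_force: [-0.6, -0.5, 6.0]
gripper_width: 0.0553
gripper_force: 63.7
```

Slide 91 mm to the bend start, then around it.

Request:
play_rows:
  moves:
    - [[-1, 0, 0, -6, 0], [-1, 0, 0, -1, 0], [-1, 8, 0, 0, 0], [-1, 12, 0, 0, 0], [-1, 12, 0, 0, 0], [-1, 12, 0, 0, 0], [-1, 12, 0, 0, 0], [-1, 12, 0, 0, 0], [-1, 12, 0, 0, 0], [-1, 11, 0, 0, 0], [-1, 0, 0, 0, 0]]

```text
time: 46.88
position: [0.4818, -0.2805, 0.1998]
eef_rot: [0.005, 1.0, 0.0, -0.0]
contact_force: [-0.5, -0.2, -4.1]
gripper_width: 0.0557
gripper_force: 64.0
```

Request:
play_rows:
  moves:
    - [[-1, 7.2, 0.4, 0, 7.5], [-1, 7.2, 0.4, 0, 7.5], [-1, 7.2, 0.5, 0, 7.5], [-1, 7.2, 0.5, 0, 7.5], [-1, 7.2, 0.5, 0, 7.5], [-1, 7.2, 0.5, 0, 7.5], [-1, 7.2, 0.5, 0, 7.5], [-1, 7.2, 0.5, 0, 7.5], [-1, 7.2, 0.5, 0, 7.5], [-1, 7.2, 0.5, 0, 7.5], [-1, 7.2, 0.5, 0, 7.5], [-1, 7.2, 0.5, 0, 7.5], [-1, 0, 0, 0, 0]]

```text
time: 48.5
position: [0.4285, -0.2248, 0.2]
eef_rot: [0.709, 0.705, 0.0, 0.0]
contact_force: [0.4, -1.0, -3.1]
gripper_width: 0.0552
gripper_force: 64.0
```

Request:
play_rows:
  moves:
    - [[-1, 8, 0, 0, 0], [-1, 10, 0, 0, 0], [-1, 10, 0, 0, 0], [-1, 10, 0, 0, 0], [-1, 10, 0, 0, 0], [-1, 12, 0, 0, 0], [-1, 12, 0, 0, 0], [-1, 12, 0, 0, 0], [-1, 12, 0, 0, 0], [-1, 8, 0, -10, 0], [-1, 15, 10, -15, 0], [-1, 20, 14, -8, -1], [-1, 20, 14, 0, 0], [-1, 20, 14, 0, 0], [-1, 20, 14, 0, 0], [-1, 20, 14, 0, 0], [-1, 20, 14, 0, 0], [-1, 20, 14, 0, 0], [-1, 20, 14, 0, 0], [-1, 15, 0, 0, 0]]

```text
time: 51.0
position: [0.5509, 0.0706, 0.2334]
eef_rot: [0.704, 0.71, 0.001, 0.001]
contact_force: [-0.7, 0.9, -3.3]
gripper_width: 0.0553
gripper_force: 64.5
```

```bash
python3 -c "
from plan import *
plan(.551,.0495,.119,.8)"
```

```text
t 51.0 pos [550.9  70.6 233.4] yaw_y 0.5 F [-0.7  0.9 -3.3] w 55.3 q6 -0.08
  turn -0.3 | shift after turn [-21.1  -0.4 114.4] | before [-21.1  -0.3 114.4]
```

Request:
play_rows:
  moves:
    - [[-1, -6, 0, 15, 0], [-1, -6, 0, 15, 0], [-1, -6, 0, 15, 0], [-1, -3, 0, 15, 0], [-1, 0, 0, 15, 0], [-1, 0, 0, 15, 0], [-1, 0, 0, 10, 0], [-1, 0, 0, 6, 0], [-1, 0, 0, 4, 0], [-1, 0, 0, 3, 0], [-1, 0, 0, 1.2, 0], [-1, 0, 0, 0.8, 0], [-1, 0, 0, 0.5, 0], [-1, 0, 0, 0, 0]]

```text
time: 52.75
position: [0.5504, 0.0487, 0.1181]
eef_rot: [0.704, 0.71, 0.0, 0.0]
contact_force: [-1.4, 0.3, 5.0]
gripper_width: 0.0555
gripper_force: 65.3
```

Request:
play_rows:
  moves:
    - [[1, 0, 0, 0, 0], [1, 0, 0, 0, 0], [1, 0, 0, 0, 0], [1, 0, 0, -10, 0], [1, 0, 0, -20, 0], [1, 0, 0, -30, 0], [1, 0, 0, -30, 0], [1, 0, 0, -30, 0], [1, 0, 0, -30, -10], [1, 0, 0, 0, -10], [1, 0, 0, 0, -10], [1, 0, 0, 0, -10], [1, 0, 0, 0, -10], [1, 0, 0, 0, -10], [1, 0, 0, 0, -10], [1, 0, 0, 0, -10], [1, 0, 0, 0, -9]]

```text
time: 54.88
position: [0.55, 0.0487, 0.2679]
eef_rot: [0.002, 1.0, -0.0, 0.0]
contact_force: [-0.5, -0.5, -0.8]
gripper_width: 0.0848
gripper_force: 0.0
```

```bash
python3 w.py; python3 -c "
from plan import *
plan(.616,-.2815,.269,89.5)"
```

```text
top 0.88 [366. 203.] 488 [159. 184. 214.] z.16 [ 0.619 -0.274] z.08 [ 0.628 -0.291]
   top 0.49 [234. 195.] 233 [152. 159. 227.] z.16 [0.645 0.036] z.08 [0.656 0.044]
   side 0.65 [302. 192.] 555 [121. 127. 166.] z.16 [ 0.618 -0.1  ] z.08 [ 0.639 -0.04 ]
   side 0.65 [292. 168.] 398 [111. 115. 168.] z.16 [ 0.616 -0.017] z.08 [0.637 0.05 ]
t 55.08 pos [550.1  48.7 267.7] yaw_y 89.4 F [0.1 0.5 0.5] w 85.3 q6 -1.67
  turn -0.1 | shift after turn [ -68.8 -329.6   -1.3] | before [ -69.6 -329.4   -1.3]
```

Request:
play_rows:
  moves:
    - [[1, -5.8, -27.5, 0, 0], [1, -5.8, -27.5, 0, 0], [1, -5.8, -27.5, 0, 0], [1, -5.8, -27.5, 0, 0], [1, -5.8, -27.5, 0, 0], [1, -5.8, -27.5, 0, 0], [1, -5.8, -27.5, 0, 0], [1, -5.8, -27.5, 0, 0], [1, -5.8, -27.5, 0, 0], [1, -5.8, -27.5, 0, 0], [1, -5.8, -27.5, 0, 0], [1, -5.8, -27, 0, 0], [1, 0, 0, 15, 0], [1, 0, 0, 20, 0], [1, 0, 0, 20, 0], [1, 0, 0, 12, 0], [1, 0, 0, 7, 0], [1, 0, 0, 0, 0]]

```text
time: 57.32
position: [0.6168, -0.2811, 0.1929]
eef_rot: [0.004, 1.0, 0.0, -0.0]
contact_force: [-0.1, 1.1, 0.3]
gripper_width: 0.0852
gripper_force: 0.0
```

Request:
play_rows:
  moves:
    - [[-1, 0, 0, 0, 0], [-1, 0, 0, 0, 0], [-1, 0, 0, 0, 0], [-1, 0, 0, 0, 0], [-1, 0, 0, 0, 0]]

```text
time: 57.95
position: [0.6174, -0.2817, 0.1944]
eef_rot: [0.004, 1.0, -0.001, 0.001]
contact_force: [-0.2, -0.7, 5.0]
gripper_width: 0.0553
gripper_force: 64.5
```

Slide 134.5 mm to the bend start, then around it.

Request:
play_rows:
  moves:
    - [[-1, 0, 0, -6, 0], [-1, 0, 0, -1, 0], [-1, 8, 0, 0, 0], [-1, 12, 0, 0, 0], [-1, 12, 0, 0, 0], [-1, 12, 0, 0, 0], [-1, 12, 0, 0, 0], [-1, 12, 0, 0, 0], [-1, 12, 0, 0, 0], [-1, 12, 0, 0, 0], [-1, 12, 0, 0, 0], [-1, 12, 0, 0, 0], [-1, 12, 0, 0, 0], [-1, 6, 0, 0, 0], [-1, 0, 0, 0, 0]]

```text
time: 59.82
position: [0.4826, -0.2803, 0.2004]
eef_rot: [0.005, 1.0, 0.0, 0.0]
contact_force: [1.1, -0.1, -2.8]
gripper_width: 0.0556
gripper_force: 64.1
```

Request:
play_rows:
  moves:
    - [[-1, 7.2, 0.4, 0, 7.5], [-1, 7.2, 0.4, 0, 7.5], [-1, 7.2, 0.5, 0, 7.5], [-1, 7.2, 0.5, 0, 7.5], [-1, 7.2, 0.5, 0, 7.5], [-1, 7.2, 0.5, 0, 7.5], [-1, 7.2, 0.5, 0, 7.5], [-1, 7.2, 0.5, 0, 7.5], [-1, 7.2, 0.5, 0, 7.5], [-1, 7.2, 0.5, 0, 7.5], [-1, 7.2, 0.5, 0, 7.5], [-1, 7.2, 0.5, 0, 7.5], [-1, 0, 0, 0, 0]]

```text
time: 61.45
position: [0.4288, -0.2243, 0.2004]
eef_rot: [0.709, 0.705, 0.0, 0.0]
contact_force: [0.3, -0.2, -3.8]
gripper_width: 0.0554
gripper_force: 64.0
```

Request:
play_rows:
  moves:
    - [[-1, 8, 0, 0, 0], [-1, 10, 0, 0, 0], [-1, 10, 0, 0, 0], [-1, 10, 0, 0, 0], [-1, 10, 0, 0, 0], [-1, 12, 0, 0, 0], [-1, 12, 0, 0, 0], [-1, 12, 0, 0, 0], [-1, 12, 0, 0, 0], [-1, 6, 0, -12, 0], [-1, 0, 0, -14, 0], [-1, 0, 0, -8, -1.2], [-1, 0, 0, 0, 0]]

```text
time: 63.08
position: [0.4297, -0.1228, 0.2352]
eef_rot: [0.703, 0.711, 0.0, 0.001]
contact_force: [-0.5, -0.5, -4.2]
gripper_width: 0.0553
gripper_force: 64.1
```

```bash
python3 w.py; python3 -c "
from plan import *
plan(.551,-.0165,.119,.8)
a=camera('top');b=camera('side')
o=[cv2.resize(a['img'][150:310,170:330],None,fx=2.5,fy=2.5),cv2.resize(b['img'][110:270,210:370],None,fx=2.5,fy=2.5)]
cv2.imwrite('pics/g5.png',np.hstack(o))
"
```

```text
top 0.9 [257. 198.] 433 [160. 169. 217.] z.16 [ 0.635 -0.017] z.08 [ 0.645 -0.013]
   top 0.6 [234. 199.] 376 [142. 148. 218.] z.16 [0.635 0.036] z.08 [0.645 0.044]
   side 0.97 [229. 215.] 624 [119. 134. 162.] z.16 [ 0.425 -0.12 ] z.08 [ 0.43  -0.062]
   side 0.9 [298. 193.] 545 [126. 132. 172.] z.16 [ 0.608 -0.102] z.08 [ 0.628 -0.043]
   side 0.69 [293. 170.] 397 [115. 120. 174.] z.16 [ 0.617 -0.024] z.08 [0.638 0.041]
   side 0.58 [263. 180.] 460 [144. 152. 180.] z.16 [ 0.534 -0.034] z.08 [0.548 0.031]
t 63.27 pos [ 429.  -122.5  234. ] yaw_y 0.7 F [ 0.8  0.7 -2.8] w 55.2 q6 -0.54
  turn -0.1 | shift after turn [104.3 123.5 115. ] | before [104.5 123.3 115. ]
```

View pics/g5.png

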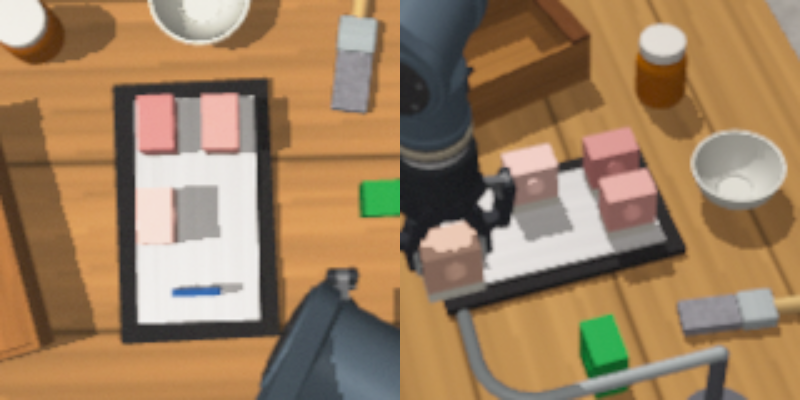

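Request:
play_rows:
  moves:
    - [[-1, 13, 15.4, 0, 0], [-1, 13, 15.4, 0, 0], [-1, 13, 15.4, 0, 0], [-1, 13, 15.4, 0, 0], [-1, 13, 15.4, 0, 0], [-1, 13, 15.4, 0, 0], [-1, 13, 15.4, 0, 0], [-1, 13, 15.4, 0, 0], [-1, 0, 0, 15, 0], [-1, 0, 0, 15, 0], [-1, 0, 0, 15, 0], [-1, 0, 0, 15, 0], [-1, 0, 0, 15, 0], [-1, 0, 0, 15, 0], [-1, 0, 0, 10, 0], [-1, 0, 0, 6, 0], [-1, 0, 0, 4, 0], [-1, 0, 0, 3, 0], [-1, 0, 0, 0, 0]]

```text
time: 65.75
position: [0.5513, -0.0171, 0.1214]
eef_rot: [0.703, 0.711, 0.0, 0.0]
contact_force: [0.8, -0.4, -2.4]
gripper_width: 0.0551
gripper_force: 64.5
```

Request:
play_rows:
  moves:
    - [[-1, 0, 0, 1.4, 0], [-1, 0, 0, 0.8, 0], [-1, 0, 0, 0.8, 0], [-1, 0, 0, 0, 0], [-1, 0, 0, 0, 0]]

```text
time: 66.38
position: [0.5513, -0.0171, 0.1186]
eef_rot: [0.703, 0.711, 0.0, 0.0]
contact_force: [0.1, -0.1, 1.3]
gripper_width: 0.055
gripper_force: 64.6
```

Request:
play_rows:
  moves:
    - [[1, 0, 0, 0, 0], [1, 0, 0, 0, 0], [1, 0, 0, 0, 0], [1, 0, 0, -10, 0], [1, 0, 0, -20, 0], [1, 0, 0, -30, 0], [1, 0, 0, -30, 0], [1, 0, 0, -30, 0], [1, 0, 0, -30, 0], [1, -30, -20, 0, 0], [1, -30, -20, 0, 0], [1, -30, -20, 0, 0], [1, -30, -20, 0, 0], [1, -30, -20, 0, 0], [1, -30, -20, 0, 0], [1, -30, -20, 0, 0], [1, -30, 0, 0, 0], [1, 0, 0, 0, 0]]

```text
time: 68.62
position: [0.4144, -0.2609, 0.2691]
eef_rot: [0.704, 0.71, -0.0, 0.001]
contact_force: [0.3, -0.3, 0.2]
gripper_width: 0.0857
gripper_force: 0.0
```

```bash
python3 m7.py; python3 w.py; python3 -c "
from plan import *
a=camera('top');b=camera('side')
o=[cv2.resize(a['img'][130:310,80:420],(800,424))]
o=[cv2.resize(a['img'][130:320,70:330],(430,314)),cv2.resize(b['img'][90:280,180:400],(364,314))]
cv2.imwrite('pics/g6.png',np.hstack(o))
"
```

```text
t 68.62 pos [ 414.4 -260.9  269.1] yaw_y 0.5 F [ 0.3 -0.3  0.2] w 85.7 q6 -0.8
  turn -89.0 | shift after turn [-85.8 -19.8   9.3] | before [-21.3  85.4   9.3]
['top', 'side'] tray (array([0.56139526, 0.01549628, 3.13382033]), np.float64(0.5189133184757102)) pad (array([0.5622396 , 0.01762976, 3.17095737]), np.float64(0.46842555721517903))
['top'] tray (array([0.56191617, 0.01584787, 3.13587352]), np.float64(0.3477544995174019)) pad (array([0.56186933, 0.01768925, 3.17136781]), np.float64(0.26852931222502163))
['side'] tray (array([0.60718355, 0.01556893, 3.11752664]), np.float64(0.6818440061683305)) pad (array([0.57716914, 0.01890785, 3.11889776]), np.float64(0.666562091503268))
   top 0.9 [257. 199.] 363 [163. 173. 226.] z.16 [ 0.633 -0.018] z.08 [ 0.643 -0.014]
   top 0.89 [232. 200.] 378 [139. 145. 215.] z.16 [0.632 0.041] z.08 [0.641 0.049]
   top 0.69 [261. 235.] 332 [178. 205. 237.] z.16 [ 0.55  -0.025] z.08 [ 0.553 -0.022]
   top 0.6 [231. 237.] 343 [203. 212. 237.] z.16 [0.546 0.045] z.08 [0.549 0.054]
   side 0.95 [299. 190.] 533 [127. 134. 174.] z.16 [ 0.612 -0.094] z.08 [ 0.633 -0.034]
   side 0.78 [291. 171.] 401 [116. 122. 176.] z.16 [ 0.611 -0.026] z.08 [0.632 0.039]
   side 0.69 [268. 199.] 549 [132. 147. 174.] z.16 [ 0.53  -0.097] z.08 [ 0.544 -0.038]
   side 0.64 [260. 179.] 422 [152. 161. 193.] z.16 [ 0.528 -0.029] z.08 [0.542 0.036]
```

View pics/g6.png

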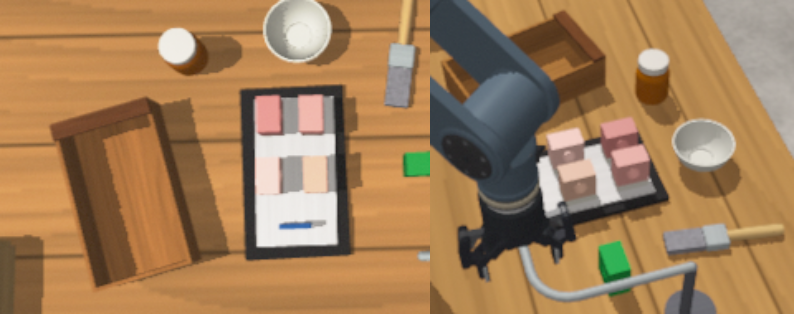

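All four blocks stand upright on the tray, the tray lies flat on the pad, and the jar, bowl and brush haven't moved. I'm handing the job in.

```bash
python3 -c "
from station import *
print(close_job())"
```

```text
the job is handed in; nothing more can be done
None
```

The job is handed in at about 69 s of the 210 s limit: the tray lies flat on the pad, about 2 mm off centre and 1° off square, with all four blocks standing upright on it, and the jar, bowl, brush and look-alikes were left alone.

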